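# Stow a laptop battery and shut the bench drawer

## Robot

A 6-joint arm with a two-finger parallel gripper is mounted at the origin on the work surface. World frame = base frame: x ahead of the robot, y to its left, z up, the work surface at z = 0. Lengths are in m, angles in rad, forces in N, time in s.
With the tool pointing down it reaches from about 0.375 to 0.9 m from the base axis. Payload 3.1 kg.
Tool frame: the origin (TCP) lies on the front face of the gripper's body, between the roots of the fingers; the fingertips stand 73 mm ahead of it and the grasp point (between the pads) lies 54 mm ahead of it (manip.tips_ahead is the distance from the TCP to the fingertips, in m); z points along the fingers, y is the line along which they close (so a half turn about z gives the same grasp; the last joint's range is limited). The gripper opens to 85 mm and grips with 20 to 120 N. Pads are 22 mm wide; open, the fingers measure 114 mm over their backs; the gripper's body (76 mm by 85 mm) begins 54 mm behind the grasp point. The pads swing forward as they close: fully open they stand 13 mm farther back than shut.
Start: joints at [0.975, 0.527, 1.433, -0, 1.181, -0.178], TCP at [0.254, 0.571, 0.304] pointing down, gripper open.
Joint ranges: [-3.08, 3.08], [-0.75, 2.2], [0.22, 2.44], [-1.43, 4.57], [0, 2.65], [-2.85, 2.85]. Speed limits (rad/s): [2.79, 2.79, 3.14, 3.14, 3.14, 3.14].

## Interface

Orientations are given as a unit quaternion [x, y, z, w].
In Python, from station import sense, eyes, workorder, manip gives the robot as it stands.
- The arm moves only by the shell command python3 -m inch 'ROWS' [OPENING] [FORCE]. ROWS is JSON, a list of rows, each an object of numbers: "dx", "dy", "dz": the shift along the tool's x, y, z in cm; "wx", "wy", "wz": the turn, a rotation vector about the tool's x, y, z in degrees. In form: [{"dx": .., "dy": .., "dz": .., "wx": .., "wy": .., "wz": ..}, ...]. A call has 1 to 10 rows; each row shifts and turns the commanded pose from where the row before left it, along the tool's axes as they then stand; what a row does not reach is not made up. A row lasts 1/8 s, in which the tool goes at most 62.5 mm and 10.7 degrees, less where a joint would pass 70% of its speed; a pose out of reach is approached as far as the arm can. A call with a gripper value outside its range is refused whole. OPENING is the opening, from 0 (shut) to 1 (fully open), set as the call begins (- or left out, the last holds). The fingers move at their own pace and stop on an object; FORCE is the grip in N (left out, the last holds). Time passes only in rows, so rows that do not move let the fingers close. It gives the time, the measured TCP pose, the force, the opening and the grip force at its end, in the units of the state.
- sense(): the state, without advancing time (a new reading comes with each control period).
- eyes.snapshot(name): name is "side" or "top" or "wrist"; returns the picture (400x640x3 uint8, red, green, blue); there is no depth.
- eyes.camera_params(name): a dict with "fx", "fy", "cx", "cy" (pixels), "rvec" (rotation vector, rad) and "tvec" (3), from world to camera coordinates, as OpenCV has them. Camera axes: x right, y down, z forward; pixel columns grow to the right and rows downward; lengths in m; the calibration is good to about 2 mm. A picture is of the moment at which its call begins: read the wrist's pose just before it. camera_params takes no time and is no camera call; for the wrist camera it gives the pose at the moment of the call.
- workorder.sign_off(): hands the job in; it is judged then, once.
The state is a dict: "t": time; "q": joint angles; "qd": joint speeds; "tau": joint torques, N m; "tcp_pos": TCP position; "tool_rot": TCP orientation; "force": force on the tool from outside, world axes, zero at the start; "ft_torque": the same for the moment, N m; "finger_gap": opening from 0.0 (shut) to 1.0 (fully open); "gripper_force": force on a finger pad.
Only numpy, scipy, OpenCV 4.12 (cv2) and the standard library are available. Lean on these libraries where they do the work, as an engineer would, in place of code of your own. Each camera call takes 0.05 s, during which the arm holds its last target. There are 200 camera calls.

## Task

Pick up the laptop battery pack lying on the bench and lay it flat, the right way up, in the empty bay of the open drawer, beside the battery already stored there; set it down, do not drop it. Then push the drawer fully home until it clicks past its catch and stays shut, without slamming it. Leave the stored battery lying in its bay, and do not disturb the power adapter, the mouse and the screwdriver on the bench.

Things in the scene. Friction and masses are not known exactly. Their poses are not given: they have to be found in the camera images.
- pack: The loose laptop battery pack: a plain black slab 110 (its x) x 38 (its y) x 24 mm (z) with a thin grey panel on top and brass contacts at one end, about 0.25 kg. It starts on the bench, top up. Origin: centre of its underside; z up.
- stored_pack: An identical battery pack (110 x 38 x 24 mm), already lying lengthwise in the left bay (seen from the robot) of the drawer. Origin: centre of its underside.
- drawer (a joint): How far the drawer is open, m: 0 fully home, 0.18 fully out. It starts 0.13 to 0.16 out. It slides with light friction (1.5 N); from 20 to 9 mm before home a spring catch resists with up to about 6 N more, after that it pulls the drawer home and holds it.
- drawer_pull (a point): Middle of the robot-side face of the drawer's pull: solid aluminium lip 80 mm wide, 10 mm high, 16 mm out from the 12 mm thick grey drawer front, 44 mm above the bench. Moves with the drawer. x points into the unit (pushing direction), y left, z up. The front is 226 mm wide, its top edge 52 mm above the bench; at home the pull's face stands 28 mm in front of the unit's face.
- bay (a point): Point on the floor of the drawer's empty right-hand bay (12 mm above the bench), moving with it: 65 mm behind the drawer front's inner face, mid-width; x into the unit, y left, z up. The bay is 98 wide, 196 mm long: 12 mm high divider on its left, 30 mm high drawer side on its right, 40 mm high front. Only the part in front of the unit's face is open above; the rest is under the unit's top.
- stored_bay (a point): The same point of the left-hand bay, which holds the stored battery: 102 mm to the left of point bay.
- unit_front (a point): Middle of the top front edge of the fixed grey steel drawer unit, 56 mm above the bench; x into the unit, y left. The unit is 226 mm wide, 260 mm deep; its top's underside is 40 mm above the drawer's floor, so only what lies flat passes beneath. A black box (network switch, 34 mm high) stands on it from 100 mm behind this edge.
- adapter: Bystander: black power adapter brick 75 x 54 x 32 mm with a white label, loose on the bench. Origin: centre of its underside.
- mouse: Bystander: black computer mouse 100 x 58 x 32 mm, loose on the bench. Origin: centre of its underside.
- screwdriver: Bystander: screwdriver 190 mm long, lying on the bench along its x. Origin: under its middle.
Things that resemble listed ones, but are neither listed nor needed, are in the scene too. Leave any red look-alike of the stored_pack alone.

How it is judged:
On the way:
1. the battery lies flat and let go in the empty bay while the drawer is still open (z of pack in the frame of bay between -0.004 and 0.005 m and angle between pack's own z axis and vertical below 0.1 rad and y of pack in the frame of bay between -0.034 and 0.034 m and x of pack in the frame of bay between -0.06 and 0.085 m and value of joint drawer above 0.06 m and contact force between the fingers and pack below 0.2 N), for 0.2 s.
At the end, for the whole second after the job is handed in: Drawer less than 3 mm open and at rest. The battery lies flat and right way up (tilt < 0.1 rad, within 5 mm of the floor) in the right-hand bay, the stored one likewise in the left-hand bay: centres within 34 mm of the bay midline, 60 mm before to 85 mm behind the bay point (value of joint drawer below 0.003 m and z of pack in the frame of bay between -0.004 and 0.005 m and angle between each of pack, stored_pack's own z axis and vertical below 0.1 rad and y of pack in the frame of bay between -0.034 and 0.034 m and x of pack in the frame of bay between -0.06 and 0.085 m and z of stored_pack in the frame of stored_bay between -0.004 and 0.005 m and y of stored_pack in the frame of stored_bay between -0.034 and 0.034 m and x of stored_pack in the frame of stored_bay between -0.06 and 0.085 m and linear speed of each of pack, stored_pack below 0.02 m/s and velocity of joint drawer between -0.01 and 0.01 m/s); the robot touches nothing.
It fails at once if the battery is dropped (falls free faster than 0.6 m/s) (contact force between the fingers and pack below 0.05 N and linear speed of pack above 0.6 m/s).
It fails at once if the drawer is slammed (closes faster than 0.4 m/s) (velocity of joint drawer below -0.4 m/s).
It fails at once if the adapter, the mouse or the screwdriver is moved by more than 20 mm (distance of any of adapter, mouse, screwdriver from where it was at the start of the episode above 0.02 m).
It also fails if it takes over 53 s, if anything falls off the work surface, if the arm or the gripper's body presses on something with over 40 N, if the wrist force passes 120 N, or if a joint passes its speed limit or range.

## Working session

There is one attempt and no reset: what is moved stays moved. The work goes in short steps, Python scripts to look and compute and a shell command to move; the robot and the scene stay as the last step left them, time stands still between calls to the robot, and variables do not carry over. Pictures are saved under pics/ and viewed, at most 10 in all, crops included, and the job is handed in when it is done.

```bash
mkdir -p pics; ls; cat > h.py <<'E'
import numpy as np,cv2
from station import sense,eyes,workorder,manip
from scipy.spatial.transform import Rotation as R
def ray(n,uv,z,p=None):
    p=p or eyes.camera_params(n); M=R.from_rotvec(p['rvec']).as_matrix(); t=np.array(p['tvec'])
    c=-M.T@t; d=M.T@np.array([(uv[0]-p['cx'])/p['fx'],(uv[1]-p['cy'])/p['fy'],1]); return c+d*(z-c[2])/d[2]
def proj(n,X,p=None):
    p=p or eyes.camera_params(n); M=R.from_rotvec(p['rvec']).as_matrix(); v=M@np.array(X)+np.array(p['tvec'])
    return np.array([p['fx']*v[0]/v[2]+p['cx'],p['fy']*v[1]/v[2]+p['cy']])
E
python3 - <<'E'
from h import *
for n in('top','side'):
    cv2.imwrite(f'pics/{n}0.png',eyes.snapshot(n)[:,:,::-1]); p=eyes.camera_params(n)
    M=R.from_rotvec(p['rvec']).as_matrix(); print(n,-M.T@np.array(p['tvec']),p['fx'])
s=sense();print(s['t'],s['tcp_pos'],s['tool_rot'],R.from_quat(s['tool_rot']).as_matrix().round(3))
E
```

```text
pics
top [ 4.57874492e-01 -7.15309565e-04  1.20974157e+00] 508.2198501770019
side [ 0.39313425 -0.67317834  0.75535037] 365.6648826357145
0.1 [0.25326377 0.57083492 0.30301665] [ 2.07371963e-01  9.78261663e-01 -9.19531308e-04 -3.77643804e-04] [[-0.914  0.406 -0.001]
 [ 0.406  0.914 -0.002]
 [ 0.    -0.002 -1.   ]]
```

View pics/top0.png

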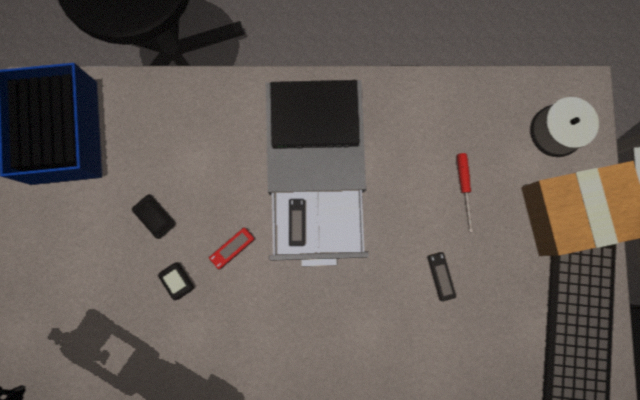

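View pics/side0.png

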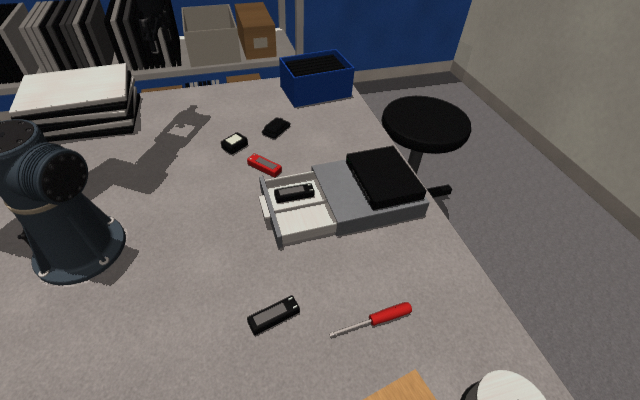

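Top view: pack at about (441,276), contacts toward its upper end; empty bay at about (341,222); pull at (319,262); screwdriver at (466,192); red look-alike at (232,248). Next I measure the pack and the drawer.

```bash
python3 - <<'E'
from h import *
im=cv2.imread('pics/top0.png'); g=im.max(2).astype(int)
x0,y0,x1,y1=415,240,470,312
c=im[y0:y1,x0:x1].astype(int)
print(g[276,425:460]); print(g[288,425:460])
m=(g[y0:y1,x0:x1]<70).astype(np.uint8)
m=cv2.morphologyEx(m,cv2.MORPH_CLOSE,np.ones((7,7)))
cs,_=cv2.findContours(m,0,2); k=max(cs,key=cv2.contourArea)+np.array([x0,y0])
r=cv2.minAreaRect(k.astype(np.float32)); b=cv2.boxPoints(r); print(r)
w=np.array([ray('top',q,.024) for q in b]); print(w.round(4), w.mean(0), [np.linalg.norm(w[i]-w[i-1]) for i in range(4)])
print('front col345',g[180:275,345]); print('pull col 319',g[250:275,319]); print('row 225',g[225,264:374])
for n,uv,z in(('unitfront L',(268,191),.056),('unitfront R',(365,191),.056),('pullL',(301,265),.044),('pullR',(337,265),.044),('frontL',(269,257),.052),('frontR',(367,257),.052)): print(n,ray('top',uv,z).round(4))
E
```

```text
[134 135 133 134 132 129 120  90  52  38  36  49  64  88 103 103 103 103
 102 106 105 100  80  57  52  75 103 123 124 128 128 126 124 121 122]
[132 131 133 128 134 133 130 133 131 127 104  63  42  38  41  55  78  98
 105 101 104 107 105 103 102  87  70  48  62  96 116 123 123 125 125]
((441.3127136230469, 276.33392333984375), (47.8016357421875, 17.02688980102539), 74.2913589477539)
[[ 0.4769 -0.2643  0.024 ]
 [ 0.4873 -0.303   0.024 ]
 [ 0.3814 -0.329   0.024 ]
 [ 0.3712 -0.2906  0.024 ]] [ 0.42920504 -0.29672051  0.024     ] [np.float64(0.10890579664445797), np.float64(0.040071036042250034), np.float64(0.10908439402434537), np.float64(0.039646513025997566)]
front col345 [115 117 115 113 115 116 117 116 110 112 133 170 184 182 184 183 183 182
 179 179 179 184 183 184 184 184 180 181 181 179 183 186 183 184 183 185
 183 183 186 186 181 182 185 185 181 183 185 183 185 185 187 182 185 186
 184 184 185 186 185 182 183 186 184 185 186 184 186 180 182 184 183 169
 119 111 111 114 116 110 114 130 131 132 133 132 129 131 130 130 133 134
 127 133 128 131 125]
pull col 319 [185 177 152 110 110 121 116 115 114 163 180 181 184 183 177 166 142 132
 133 129 132 127 131 127 133]
row 225 [135 136 134 135 140 130 132 138 151 161 141 117 132 157 180 183 184 186
 183 185 183 185 184 174 140  80  55  66  88 104 114 111 110 110 111 111
 105  88  62  51  56 101 146 180 184 183 186 183 182 186 184 185 183 182
 177 179 184 187 185 184 185 184 186 186 183 184 186 185 187 182 187 184
 185 185 185 184 187 182 183 182 183 183 187 182 187 186 186 182 185 186
 186 184 184 181 181 156 126 142 155 143 132 130 135 132 133 135 130 132
 131 125]
unitfront L [0.6266 0.1023 0.056 ]
unitfront R [ 0.6252 -0.1201  0.056 ]
pullL [0.4578 0.0277 0.044 ]
pullR [ 0.4571 -0.0543  0.044 ]
frontL [0.4763 0.0998 0.052 ]
frontR [ 0.4745 -0.1222  0.052 ]
```

```bash
python3 -m inch '[{"dx":-4.05,"dy":-3.03},{"dx":-4.05,"dy":-3.03},{"dx":-4.05,"dy":-3.03},{"dx":-4.05,"dy":-3.03},{"dx":-4.05,"dy":-3.03},{"dx":-4.05,"dy":-3.03},{"dx":-4.05,"dy":-3.03},{"dx":-4.05,"dy":-3.03},{"dx":-4.05,"dy":-3.03},{"dx":-4.05,"dy":-3.03}]' 1
python3 -m inch '[{"dx":-1.08,"dy":-4.2},{"dx":-1.08,"dy":-4.2},{"dx":-1.08,"dy":-4.2},{"dx":-1.08,"dy":-4.2},{"dx":-1.08,"dy":-4.2},{"dx":-1.08,"dy":-4.2},{"dx":-1.08,"dy":-4.2},{"dx":-1.08,"dy":-4.2},{"dx":-1.08,"dy":-4.2},{"dx":-1.08,"dy":-4.2}]'
python3 -m inch '[{"wz":10},{"wz":10},{"wz":10},{"wz":10},{"wz":10},{"wz":10},{"wz":10},{"wz":10},{"wz":10},{"wz":10}]'
python3 -m inch '[{"wz":10,"dz":2},{"wz":10,"dz":2},{"wz":10,"dz":2},{"wz":10,"dz":2},{"wz":2},{}]'
python3 - <<'E'
from h import *
s=sense();Y=R.from_quat(s['tool_rot']).as_matrix()[:,1]
print(s['t'],s['tcp_pos'],np.degrees(np.arctan2(Y[1],Y[0])),s['q'])
p=eyes.camera_params('wrist');cv2.imwrite('pics/w1.png',eyes.snapshot('wrist')[:,:,::-1])
print([proj('wrist',X,p) for X in([.429,-.297,.024],[.482,-.284,.024])],p['rvec'],p['tvec'])
E
```

```text
0.1 [0.25326377 0.57083492 0.30301665] 66.06323425038863 [ 9.74522267e-01  5.28397115e-01  1.43377414e+00  4.94906719e-06
  1.18140951e+00 -1.78500219e-01]
[array([-78.46670052, 455.37510626]), array([-50.60021085, 471.41578046])] [-2.41174955 -1.56775751 -0.23758208] [-0.6231449  -0.03820666  0.37972227]invalid input at $[0]: expected keys dx, dy, dz, wx, wy, wz
invalid input at $[0]: expected keys dx, dy, dz, wx, wy, wz
invalid input at $[0]: expected keys dx, dy, dz, wx, wy, wz
invalid input at $[0]: expected keys dx, dy, dz, wx, wy, wz
```

View pics/w1.png

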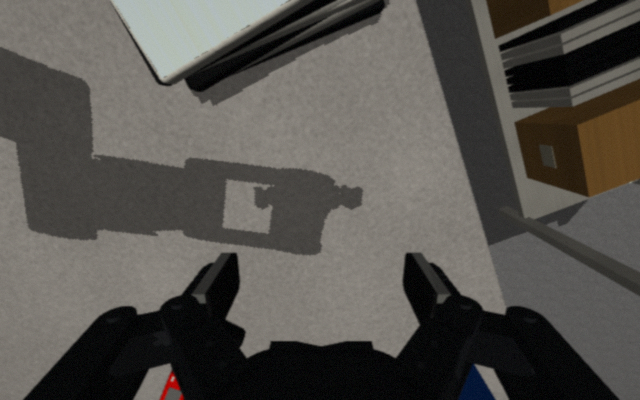

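All six keys are required, so nothing moved; the picture only shows bare bench and the arm's own shadow at the start pose. I'm retyping the rows in full.

```bash
python3 -m inch '[{"dx":-4.05,"dy":-3.03,"dz":0,"wx":0,"wy":0,"wz":0},{"dx":-4.05,"dy":-3.03,"dz":0,"wx":0,"wy":0,"wz":0},{"dx":-4.05,"dy":-3.03,"dz":0,"wx":0,"wy":0,"wz":0},{"dx":-4.05,"dy":-3.03,"dz":0,"wx":0,"wy":0,"wz":0},{"dx":-4.05,"dy":-3.03,"dz":0,"wx":0,"wy":0,"wz":0},{"dx":-4.05,"dy":-3.03,"dz":0,"wx":0,"wy":0,"wz":0},{"dx":-4.05,"dy":-3.03,"dz":0,"wx":0,"wy":0,"wz":0},{"dx":-4.05,"dy":-3.03,"dz":0,"wx":0,"wy":0,"wz":0},{"dx":-4.05,"dy":-3.03,"dz":0,"wx":0,"wy":0,"wz":0},{"dx":-4.05,"dy":-3.03,"dz":0,"wx":0,"wy":0,"wz":0}]' 1
python3 -m inch '[{"dx":-1.08,"dy":-4.2,"dz":0,"wx":0,"wy":0,"wz":0},{"dx":-1.08,"dy":-4.2,"dz":0,"wx":0,"wy":0,"wz":0},{"dx":-1.08,"dy":-4.2,"dz":0,"wx":0,"wy":0,"wz":0},{"dx":-1.08,"dy":-4.2,"dz":0,"wx":0,"wy":0,"wz":0},{"dx":-1.08,"dy":-4.2,"dz":0,"wx":0,"wy":0,"wz":0},{"dx":-1.08,"dy":-4.2,"dz":0,"wx":0,"wy":0,"wz":0},{"dx":-1.08,"dy":-4.2,"dz":0,"wx":0,"wy":0,"wz":0},{"dx":-1.08,"dy":-4.2,"dz":0,"wx":0,"wy":0,"wz":0},{"dx":-1.08,"dy":-4.2,"dz":0,"wx":0,"wy":0,"wz":0},{"dx":-1.08,"dy":-4.2,"dz":0,"wx":0,"wy":0,"wz":0}]'
python3 -m inch '[{"dx":0,"dy":0,"dz":0,"wx":0,"wy":0,"wz":10},{"dx":0,"dy":0,"dz":0,"wx":0,"wy":0,"wz":10},{"dx":0,"dy":0,"dz":0,"wx":0,"wy":0,"wz":10},{"dx":0,"dy":0,"dz":0,"wx":0,"wy":0,"wz":10},{"dx":0,"dy":0,"dz":0,"wx":0,"wy":0,"wz":10},{"dx":0,"dy":0,"dz":0,"wx":0,"wy":0,"wz":10},{"dx":0,"dy":0,"dz":0,"wx":0,"wy":0,"wz":10},{"dx":0,"dy":0,"dz":0,"wx":0,"wy":0,"wz":10},{"dx":0,"dy":0,"dz":0,"wx":0,"wy":0,"wz":10},{"dx":0,"dy":0,"dz":0,"wx":0,"wy":0,"wz":10}]'
python3 -m inch '[{"dx":0,"dy":0,"dz":2,"wx":0,"wy":0,"wz":10},{"dx":0,"dy":0,"dz":2,"wx":0,"wy":0,"wz":10},{"dx":0,"dy":0,"dz":2,"wx":0,"wy":0,"wz":10},{"dx":0,"dy":0,"dz":2,"wx":0,"wy":0,"wz":10},{"dx":0,"dy":0,"dz":0,"wx":0,"wy":0,"wz":2},{"dx":0,"dy":0,"dz":0,"wx":0,"wy":0,"wz":0}]'
python3 - <<'E'
from h import *
s=sense();Y=R.from_quat(s['tool_rot']).as_matrix()[:,1]
print(s['t'],s['tcp_pos'],np.degrees(np.arctan2(Y[1],Y[0])),s['q'])
p=eyes.camera_params('wrist');cv2.imwrite('pics/w2.png',eyes.snapshot('wrist')[:,:,::-1])
print([proj('wrist',X,p) for X in([.429,-.297,.024],[.482,-.284,.024])])
E
```

```text
t: 1.4
tcp_pos: [0.5013, 0.1284, 0.3038]
tool_rot: [0.207, 0.978, 0.0, -0.0]
force: [0.9, 0.1, 0.0]
finger_gap: 1.001
gripper_force: 0.0
t: 2.65
tcp_pos: [0.4286, -0.299, 0.3038]
tool_rot: [0.208, 0.978, 0.0, -0.0]
force: [1.1, 0.4, -0.4]
finger_gap: 1.001
gripper_force: 0.0
t: 3.9
tcp_pos: [0.4289, -0.2976, 0.3037]
tool_rot: [0.884, 0.467, -0.0, -0.0]
force: [0.2, 0.3, -0.1]
finger_gap: 1.003
gripper_force: 0.0
t: 4.65
tcp_pos: [0.4293, -0.298, 0.2244]
tool_rot: [0.992, 0.123, 0.0, 0.0]
force: [0.5, -0.4, -0.0]
finger_gap: 0.998
gripper_force: 0.0
4.65 [ 0.42930833 -0.29795736  0.22435818] -75.82120563140774 [-8.20748382e-01  5.06099754e-01  1.76656903e+00 -2.12696334e-05
  8.68214743e-01  5.02594935e-01]
[array([319.25504613, 193.0847574 ]), array([319.53381591, 136.80786131])]
```

View pics/w2.png

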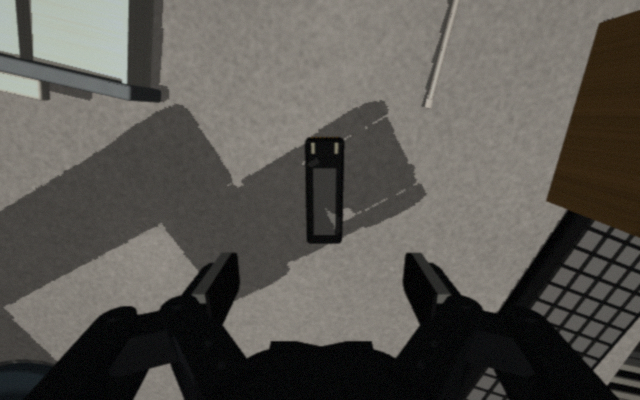

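The wrist view shows the pack at about (324,190), around 5 px right of the prediction (319,193), so it agrees within about 4 mm and is well aligned. I'll shift 3 mm in tool y, descend and grip.

```bash
python3 -m inch '[{"dx":0,"dy":0.3,"dz":2,"wx":0,"wy":0,"wz":0},{"dx":0,"dy":0,"dz":3,"wx":0,"wy":0,"wz":0},{"dx":0,"dy":0,"dz":3,"wx":0,"wy":0,"wz":0},{"dx":0,"dy":0,"dz":3,"wx":0,"wy":0,"wz":0},{"dx":0,"dy":0,"dz":2,"wx":0,"wy":0,"wz":0},{"dx":0,"dy":0,"dz":1.5,"wx":0,"wy":0,"wz":0},{"dx":0,"dy":0,"dz":0.4,"wx":0,"wy":0,"wz":0},{"dx":0,"dy":0,"dz":0,"wx":0,"wy":0,"wz":0},{"dx":0,"dy":0,"dz":0,"wx":0,"wy":0,"wz":0}]' 1 40
python3 -m inch '[{"dx":0,"dy":0,"dz":0,"wx":0,"wy":0,"wz":0},{"dx":0,"dy":0,"dz":0,"wx":0,"wy":0,"wz":0},{"dx":0,"dy":0,"dz":0,"wx":0,"wy":0,"wz":0},{"dx":0,"dy":0,"dz":0,"wx":0,"wy":0,"wz":0},{"dx":0,"dy":0,"dz":0,"wx":0,"wy":0,"wz":0},{"dx":0,"dy":0,"dz":0,"wx":0,"wy":0,"wz":0},{"dx":0,"dy":0,"dz":0,"wx":0,"wy":0,"wz":0},{"dx":0,"dy":0,"dz":0,"wx":0,"wy":0,"wz":0}]' 0.2 40
```

```text
t: 5.82
tcp_pos: [0.4302, -0.301, 0.0757]
tool_rot: [0.992, 0.123, 0.0, 0.001]
force: [-0.4, -0.2, -0.4]
finger_gap: 0.997
gripper_force: 0.0
t: 6.82
tcp_pos: [0.43, -0.3009, 0.0754]
tool_rot: [0.992, 0.122, 0.0, 0.0]
force: [-0.2, 0.1, 4.6]
finger_gap: 0.433
gripper_force: 41.8
```

```bash
python3 -m inch '[{"dx":0,"dy":0,"dz":-0.5,"wx":0,"wy":0,"wz":0},{"dx":0,"dy":0,"dz":-1.5,"wx":0,"wy":0,"wz":0},{"dx":0,"dy":0,"dz":-3,"wx":0,"wy":0,"wz":0},{"dx":0,"dy":0,"dz":-3,"wx":0,"wy":0,"wz":0},{"dx":0,"dy":0,"dz":-2,"wx":0,"wy":0,"wz":0},{"dx":0,"dy":0,"dz":0,"wx":0,"wy":0,"wz":0},{"dx":0,"dy":0,"dz":0,"wx":0,"wy":0,"wz":0}]'
python3 - <<'E'
from h import *
s=sense();Y=R.from_quat(s['tool_rot']).as_matrix()[:,1]
print(s['t'],s['tcp_pos'],np.degrees(np.arctan2(Y[1],Y[0])))
p=eyes.camera_params('wrist');im=eyes.snapshot('wrist');cv2.imwrite('pics/w3.png',im[:,:,::-1])
t=s['tcp_pos'];zt=t[2]-.0757+.024
print([proj('wrist',[t[0],t[1],zt],p)], [proj('wrist',[t[0]+.055*np.cos(.247),t[1]+.055*np.sin(.247),zt],p)])
b=ray('top',(300,320),0)
E
```

```text
t: 7.7
tcp_pos: [0.4294, -0.3002, 0.1746]
tool_rot: [0.992, 0.122, -0.0, -0.0]
force: [0.8, 0.5, -3.6]
finger_gap: 0.44
gripper_force: 40.9
7.7 [ 0.42937385 -0.30018947  0.17456072] -75.9366902801529
[array([319.89528708, 275.45846756])] [array([319.50764085, 163.9552285 ])]
```

View pics/w3.png

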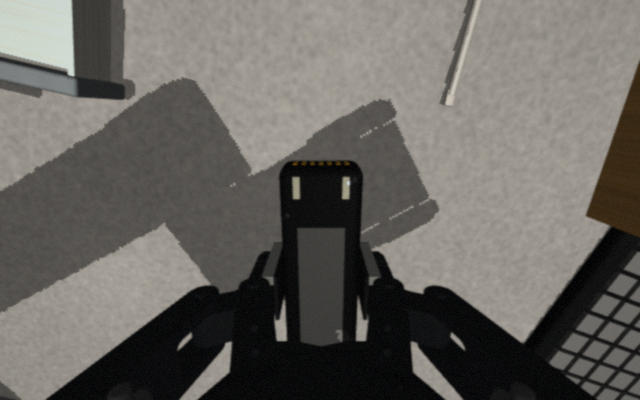

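Held pack: far end at row ~163, centred at column 321. The gold contacts on the end face have become visible, so it may be pitched. I'll check from the side camera.

```bash
python3 - <<'E'
from h import *
p=eyes.camera_params('wrist');M=R.from_rotvec(p['rvec']).as_matrix();print('cam',-M.T@np.array(p['tvec']),'axis',M[2])
im=eyes.snapshot('side')[:,:,::-1];s=sense()
u,v=proj('side',np.array(s['tcp_pos'])-[0,0,.06]).astype(int);print(u,v)
c=im[max(v-50,0):v+50,max(u-70,0):u+70];c=cv2.resize(c,None,fx=5,fy=5,interpolation=cv2.INTER_CUBIC)
c=np.clip(c.astype(float)*1.8,0,255).astype(np.uint8);cv2.imwrite('pics/s3.png',c)
E
```

```text
cam [ 0.50353229 -0.2822733   0.24368348] axis [-0.29310983 -0.0709315  -0.95344394]
270 289
```

View pics/s3.png

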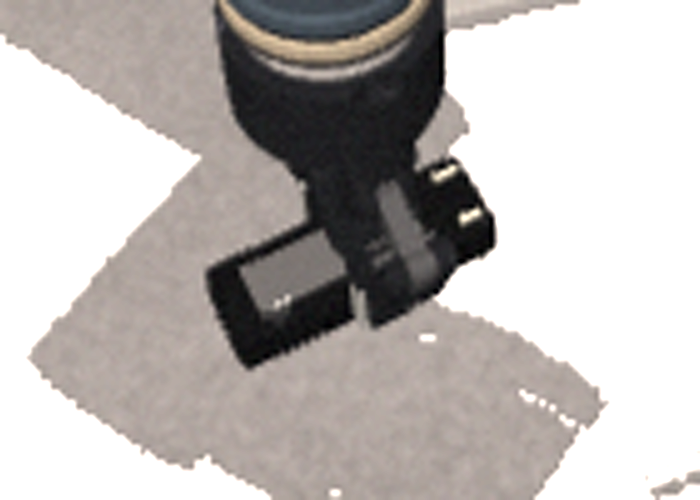

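The camera sits ahead of the tool and is tilted 17°, so seeing the end face is expected. The side view shows the pack level in the fingers. Moving to above the bay.

```bash
python3 -m inch '[{"dx":1.26,"dy":-1.5,"dz":0,"wx":0,"wy":0,"wz":0},{"dx":2.4,"dy":-2.65,"dz":0,"wx":0,"wy":0,"wz":0},{"dx":2.4,"dy":-2.65,"dz":0,"wx":0,"wy":0,"wz":0},{"dx":2.4,"dy":-2.65,"dz":0,"wx":0,"wy":0,"wz":0},{"dx":2.4,"dy":-2.65,"dz":0,"wx":0,"wy":0,"wz":0},{"dx":2.4,"dy":-2.65,"dz":0,"wx":0,"wy":0,"wz":0},{"dx":2.4,"dy":-2.65,"dz":0,"wx":0,"wy":0,"wz":0},{"dx":1.4,"dy":-1.58,"dz":0,"wx":0,"wy":0,"wz":0},{"dx":1,"dy":-1,"dz":0,"wx":0,"wy":0,"wz":0},{"dx":0,"dy":0,"dz":0,"wx":0,"wy":0,"wz":5}]'
python3 -m inch '[{"dx":0,"dy":0,"dz":0,"wx":0,"wy":0,"wz":5},{"dx":0,"dy":0,"dz":0,"wx":0,"wy":0,"wz":4.5},{"dx":0,"dy":0,"dz":0,"wx":0,"wy":0,"wz":0},{"dx":0,"dy":0,"dz":0,"wx":0,"wy":0,"wz":0}]'
python3 - <<'E'
from h import *
s=sense();Y=R.from_quat(s['tool_rot']).as_matrix()[:,1]
print(s['t'],s['tcp_pos'],np.degrees(np.arctan2(Y[1],Y[0])))
p=eyes.camera_params('wrist');im=eyes.snapshot('wrist')[:,:,::-1].copy()
for X in([.4855,-.1115,.052],[.626,-.1115,.056],[.626,-.0115,.056],[.626,-.1105,.030-.0],[.56,-.1115,.042],[.56,-.0145,.024],[.62,-.0145,.024]):
    q=proj('wrist',X,p);print(X,q);cv2.circle(im,tuple(int(a) for a in q),3,(0,0,255),-1)
cv2.imwrite('pics/w4.png',im)
E
```

```text
t: 9.05
tcp_pos: [0.5566, -0.0613, 0.1744]
tool_rot: [0.997, 0.079, -0.0, -0.0]
force: [0.4, -1.2, -3.2]
finger_gap: 0.434
gripper_force: 40.9
t: 9.55
tcp_pos: [0.5563, -0.0628, 0.1747]
tool_rot: [1.0, -0.003, -0.0, -0.0]
force: [0.6, -0.1, -2.7]
finger_gap: 0.437
gripper_force: 40.9
9.55 [ 0.55626204 -0.06280643  0.17467725] -90.3823094755072
[0.4855, -0.1115, 0.052] [381.25548996 303.58329784]
[0.626, -0.1115, 0.056] [395.0558498  122.54255402]
[0.626, -0.0115, 0.056] [239.23885697 123.69586423]
[0.626, -0.1105, 0.03] [384.78059036 121.28996857]
[0.56, -0.1115, 0.042] [384.19608177 212.13819849]
[0.56, -0.0145, 0.024] [261.21622067 205.50709313]
[0.62, -0.0145, 0.024] [255.61052206 130.22410271]
```

View pics/w4.png

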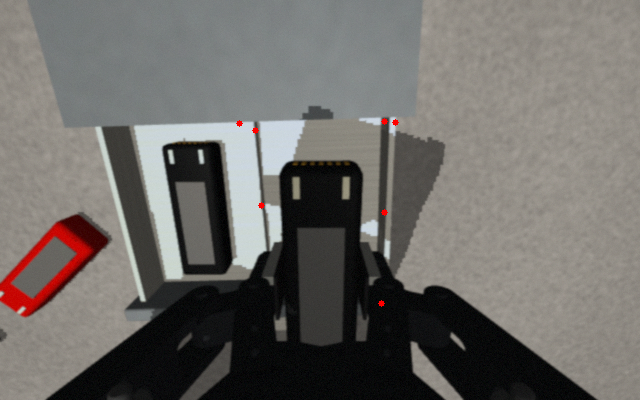

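The view shows the empty bay between the divider (col ~258) and the right wall (col ~381), with the pack centred at col ~321. The unit edge is at row ~121, as predicted. Lowering.

```bash
python3 -m inch '[{"dx":0,"dy":0,"dz":2,"wx":0,"wy":0,"wz":0},{"dx":0,"dy":0,"dz":2.5,"wx":0,"wy":0,"wz":0},{"dx":0,"dy":0,"dz":2,"wx":0,"wy":0,"wz":0},{"dx":0,"dy":0,"dz":1.2,"wx":0,"wy":0,"wz":0},{"dx":0,"dy":0,"dz":0.7,"wx":0,"wy":0,"wz":0},{"dx":0,"dy":0,"dz":0.2,"wx":0,"wy":0,"wz":0},{"dx":0,"dy":0,"dz":0,"wx":0,"wy":0,"wz":0},{"dx":0,"dy":0,"dz":0,"wx":0,"wy":0,"wz":0}]'
python3 -m inch '[{"dx":0,"dy":0,"dz":0.1,"wx":0,"wy":0,"wz":0},{"dx":0,"dy":0,"dz":0,"wx":0,"wy":0,"wz":0},{"dx":0,"dy":0,"dz":0,"wx":0,"wy":0,"wz":0}]'
```

```text
t: 10.6
tcp_pos: [0.5568, -0.063, 0.0895]
tool_rot: [1.0, -0.004, 0.001, 0.0]
force: [0.3, -0.1, -2.4]
finger_gap: 0.436
gripper_force: 40.8
t: 10.98
tcp_pos: [0.5564, -0.0629, 0.088]
tool_rot: [1.0, -0.004, 0.0, 0.0]
force: [-0.3, -0.2, -3.1]
finger_gap: 0.434
gripper_force: 40.8
```

```bash
python3 -m inch '[{"dx":0,"dy":0,"dz":0.06,"wx":0,"wy":0,"wz":0},{"dx":0,"dy":0,"dz":0,"wx":0,"wy":0,"wz":0},{"dx":0,"dy":0,"dz":0,"wx":0,"wy":0,"wz":0}]'
python3 -m inch '[{"dx":0,"dy":0,"dz":0.06,"wx":0,"wy":0,"wz":0},{"dx":0,"dy":0,"dz":0,"wx":0,"wy":0,"wz":0},{"dx":0,"dy":0,"dz":0,"wx":0,"wy":0,"wz":0}]'
```

```text
t: 11.35
tcp_pos: [0.5565, -0.0629, 0.0874]
tool_rot: [1.0, -0.004, 0.0, 0.0]
force: [-0.3, 1.0, -2.2]
finger_gap: 0.437
gripper_force: 41.0
t: 11.72
tcp_pos: [0.5565, -0.0629, 0.0873]
tool_rot: [1.0, -0.004, 0.0, 0.0]
force: [-1.5, 0.2, 5.7]
finger_gap: 0.439
gripper_force: 41.8
```

Floor contact (+5.7 N). Opening partway, because the bay is narrow, then rising.

```bash
python3 -m inch '[{"dx":0,"dy":0,"dz":0,"wx":0,"wy":0,"wz":0},{"dx":0,"dy":0,"dz":0,"wx":0,"wy":0,"wz":0},{"dx":0,"dy":0,"dz":0,"wx":0,"wy":0,"wz":0},{"dx":0,"dy":0,"dz":0,"wx":0,"wy":0,"wz":0},{"dx":0,"dy":0,"dz":0,"wx":0,"wy":0,"wz":0}]' 0.62
python3 -m inch '[{"dx":0,"dy":0,"dz":-1,"wx":0,"wy":0,"wz":0},{"dx":0,"dy":0,"dz":-2,"wx":0,"wy":0,"wz":0},{"dx":0,"dy":0,"dz":-3,"wx":0,"wy":0,"wz":0},{"dx":0,"dy":0,"dz":-3,"wx":0,"wy":0,"wz":0},{"dx":0,"dy":0,"dz":-2,"wx":0,"wy":0,"wz":0},{"dx":0,"dy":0,"dz":0,"wx":0,"wy":0,"wz":0}]'
python3 - <<'E'
from h import *
s=sense();print(s['t'],s['tcp_pos'])
p=eyes.camera_params('wrist');im=eyes.snapshot('wrist')[:,:,::-1].copy()
for X in([.5565,-.063,.036],[.6115,-.063,.036],[.5015,-.063,.036]):
    q=proj('wrist',X,p);cv2.circle(im,tuple(int(a) for a in q),2,(0,0,255),-1)
cv2.imwrite('pics/w5.png',im)
E
```

```text
t: 12.35
tcp_pos: [0.5565, -0.0629, 0.0866]
tool_rot: [1.0, -0.004, -0.0, 0.0]
force: [-0.6, 0.2, -0.1]
finger_gap: 0.618
gripper_force: 0.0
t: 13.1
tcp_pos: [0.5574, -0.0632, 0.1989]
tool_rot: [1.0, -0.004, 0.002, 0.001]
force: [0.2, 0.3, 0.6]
finger_gap: 0.618
gripper_force: 0.0
13.1 [ 0.55738258 -0.06317649  0.1988725 ]
```

View pics/w5.png

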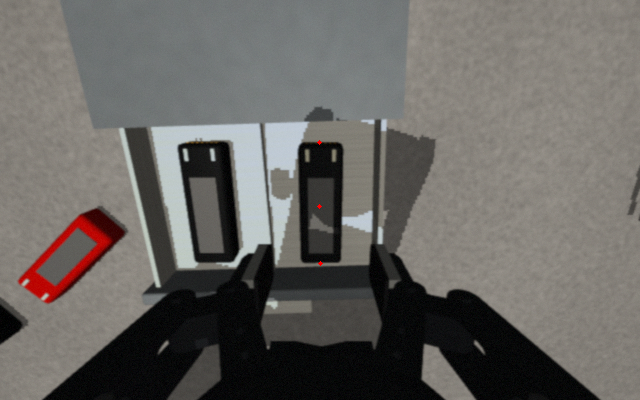

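Both packs lie flat; the new one is centred in its bay at about (320,203), with the stored pack undisturbed at (208,203). Now I close the fingers and move in front of the pull.

```bash
python3 -m inch '[{"dx":-2,"dy":-0.7,"dz":0,"wx":0,"wy":0,"wz":0},{"dx":-3,"dy":-1.05,"dz":0,"wx":0,"wy":0,"wz":0},{"dx":-3,"dy":-1.05,"dz":0,"wx":0,"wy":0,"wz":0},{"dx":-3,"dy":-1.05,"dz":0,"wx":0,"wy":0,"wz":0},{"dx":-2.2,"dy":-0.77,"dz":0,"wx":0,"wy":0,"wz":0},{"dx":-1,"dy":-0.35,"dz":0,"wx":0,"wy":0,"wz":0},{"dx":0,"dy":0,"dz":0,"wx":0,"wy":0,"wz":0}]' 0
python3 -m inch '[{"dx":0,"dy":0,"dz":2,"wx":0,"wy":0,"wz":0},{"dx":0,"dy":0,"dz":3,"wx":0,"wy":0,"wz":0},{"dx":0,"dy":0,"dz":2.5,"wx":0,"wy":0,"wz":0},{"dx":0,"dy":0,"dz":1.8,"wx":0,"wy":0,"wz":0},{"dx":0,"dy":0,"dz":0.8,"wx":0,"wy":0,"wz":0},{"dx":0,"dy":0,"dz":0,"wx":0,"wy":0,"wz":0}]'
python3 -m inch '[{"dx":0.8,"dy":0,"dz":0,"wx":0,"wy":0,"wz":0},{"dx":0.8,"dy":0,"dz":0,"wx":0,"wy":0,"wz":0},{"dx":0.5,"dy":0,"dz":0,"wx":0,"wy":0,"wz":0},{"dx":0.5,"dy":0,"dz":0,"wx":0,"wy":0,"wz":0},{"dx":0.5,"dy":0,"dz":0,"wx":0,"wy":0,"wz":0},{"dx":0.5,"dy":0,"dz":0,"wx":0,"wy":0,"wz":0},{"dx":0.5,"dy":0,"dz":0,"wx":0,"wy":0,"wz":0}]'
```

```text
t: 14.02
tcp_pos: [0.4145, -0.012, 0.1964]
tool_rot: [1.0, -0.004, -0.0, -0.0]
force: [0.7, -0.2, 1.1]
finger_gap: 0.002
gripper_force: 0.0
t: 14.78
tcp_pos: [0.4155, -0.0124, 0.0952]
tool_rot: [1.0, -0.004, -0.0, 0.0]
force: [-0.2, 1.1, -0.2]
finger_gap: 0.006
gripper_force: 0.0
t: 15.65
tcp_pos: [0.4553, -0.0122, 0.0956]
tool_rot: [1.0, -0.004, -0.001, -0.0]
force: [-2.7, 1.9, 0.1]
finger_gap: 0.001
gripper_force: 0.9
```

Contact made, pushing with about 2 N. Continuing at 0.07 m/s, then slower through the catch.

```bash
python3 -m inch '[{"dx":0.9,"dy":0,"dz":0,"wx":0,"wy":0,"wz":0},{"dx":0.9,"dy":0,"dz":0,"wx":0,"wy":0,"wz":0},{"dx":0.9,"dy":0,"dz":0,"wx":0,"wy":0,"wz":0},{"dx":0.9,"dy":0,"dz":0,"wx":0,"wy":0,"wz":0},{"dx":0.9,"dy":0,"dz":0,"wx":0,"wy":0,"wz":0},{"dx":0.9,"dy":0,"dz":0,"wx":0,"wy":0,"wz":0},{"dx":0.9,"dy":0,"dz":0,"wx":0,"wy":0,"wz":0},{"dx":0.9,"dy":0,"dz":0,"wx":0,"wy":0,"wz":0},{"dx":0.9,"dy":0,"dz":0,"wx":0,"wy":0,"wz":0},{"dx":0.9,"dy":0,"dz":0,"wx":0,"wy":0,"wz":0}]'
python3 -m inch '[{"dx":0.6,"dy":0,"dz":0,"wx":0,"wy":0,"wz":0},{"dx":0.5,"dy":0,"dz":0,"wx":0,"wy":0,"wz":0},{"dx":0.4,"dy":0,"dz":0,"wx":0,"wy":0,"wz":0},{"dx":0.4,"dy":0,"dz":0,"wx":0,"wy":0,"wz":0},{"dx":0.4,"dy":0,"dz":0,"wx":0,"wy":0,"wz":0},{"dx":0.4,"dy":0,"dz":0,"wx":0,"wy":0,"wz":0}]'
python3 -m inch '[{"dx":0.4,"dy":0,"dz":0,"wx":0,"wy":0,"wz":0},{"dx":0.3,"dy":0,"dz":0,"wx":0,"wy":0,"wz":0},{"dx":0.3,"dy":0,"dz":0,"wx":0,"wy":0,"wz":0}]'
```

```text
t: 16.9
tcp_pos: [0.5464, -0.0132, 0.0957]
tool_rot: [1.0, -0.004, -0.0, -0.0]
force: [-2.2, 1.5, 0.5]
finger_gap: 0.001
gripper_force: 1.0
t: 17.65
tcp_pos: [0.5718, -0.0132, 0.0957]
tool_rot: [1.0, -0.004, -0.002, -0.0]
force: [-6.3, 0.2, 4.5]
finger_gap: -0.001
gripper_force: 3.0
t: 18.02
tcp_pos: [0.5831, -0.0134, 0.0957]
tool_rot: [1.0, -0.004, 0.0, 0.0]
force: [0.0, -1.1, -0.7]
finger_gap: -0.004
gripper_force: 0.0
```

The force fell to zero, so the catch has snapped over. I'll nudge forward to confirm it is home, then withdraw and look.

```bash
python3 -m inch '[{"dx":0.2,"dy":0,"dz":0,"wx":0,"wy":0,"wz":0},{"dx":0.1,"dy":0,"dz":0,"wx":0,"wy":0,"wz":0},{"dx":0.1,"dy":0,"dz":0,"wx":0,"wy":0,"wz":0},{"dx":0,"dy":0,"dz":0,"wx":0,"wy":0,"wz":0}]'
python3 -m inch '[{"dx":0.2,"dy":0,"dz":0,"wx":0,"wy":0,"wz":0},{"dx":0.1,"dy":0,"dz":0,"wx":0,"wy":0,"wz":0},{"dx":0,"dy":0,"dz":0,"wx":0,"wy":0,"wz":0}]'
```

```text
t: 18.52
tcp_pos: [0.5871, -0.0136, 0.0957]
tool_rot: [1.0, -0.004, 0.0, 0.0]
force: [0.4, -0.4, -0.4]
finger_gap: 0.0
gripper_force: 0.0
t: 18.9
tcp_pos: [0.5888, -0.0134, 0.0956]
tool_rot: [1.0, -0.004, -0.001, -0.0]
force: [-3.8, -0.3, 2.3]
finger_gap: 0.002
gripper_force: 1.8
```

```bash
python3 -m inch '[{"dx":-1,"dy":0,"dz":0,"wx":0,"wy":0,"wz":0},{"dx":-2.5,"dy":0,"dz":0,"wx":0,"wy":0,"wz":0},{"dx":-3,"dy":0,"dz":0,"wx":0,"wy":0,"wz":0},{"dx":-3,"dy":0,"dz":-1,"wx":0,"wy":0,"wz":0},{"dx":-3,"dy":0,"dz":-3,"wx":0,"wy":0,"wz":0},{"dx":-1,"dy":0,"dz":-3,"wx":0,"wy":0,"wz":0},{"dx":0,"dy":0,"dz":-1,"wx":0,"wy":0,"wz":0},{"dx":0,"dy":0,"dz":0,"wx":0,"wy":0,"wz":0},{"dx":0,"dy":0,"dz":0,"wx":0,"wy":0,"wz":0}]'
python3 - <<'E'
from h import *
im=eyes.snapshot('top')[:,:,::-1].copy()
w=eyes.snapshot('wrist')[:,:,::-1]
cv2.imwrite('pics/end.png',np.hstack([cv2.resize(im[60:320,120:480],(396,286)),cv2.resize(w,(396,286))]))
E
```

```text
t: 20.02
tcp_pos: [0.4554, -0.0125, 0.1751]
tool_rot: [1.0, -0.004, 0.0, -0.0]
force: [-0.1, 0.2, -0.5]
finger_gap: 0.001
gripper_force: 0.0
```

View pics/end.png

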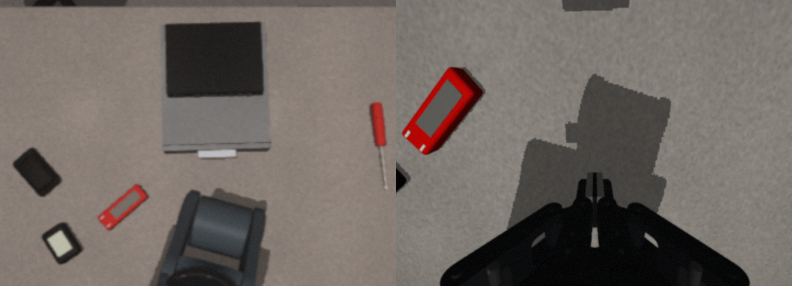

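The top view shows the drawer flush with the unit (front at row ~147, pull at (216,154)). The adapter, mouse, screwdriver and red look-alike are where they were, and the arm is clear.

```bash
python3 -c "
from station import workorder;print(workorder.sign_off())"
```

```text
the job is handed in; nothing more can be done
None
```

The battery pack was set down flat in the right-hand bay beside the stored one, and the drawer was pushed gently past its catch and looks fully shut; the adapter, mouse and screwdriver look unmoved. The job was handed in at about 20 s, and sign-off gave no verdict.

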